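# Set the nitrogen flow for the dome that holds the beetle

## Task

Turn the black selector of the pale gas unit until the notch in its grip faces the coloured mark of the line that runs to the dome with the beetle in it (red mark: left dome, blue mark: right dome). Then, by the black crank grip of the red valve wheel, close the valve clockwise until it stops on its seat, only finger-tight, and open it again by exactly two full turns. Finish still holding the crank grip in the fingers, with the valve kept at that setting, and leave the other things on the desk undisturbed.

Things in the scene. Friction and masses are not known exactly. Their poses are not given: they have to be found in the camera images.
- purge_unit: fixed gas unit, pale flat housing 240 x 370 mm, 24 high. Origin on the table under the selector's axis; x points away from the robot, y left, z up. In these axes (mm): selector at (0, 0), valve axis at (-10, 165), clear domes 74 across, 125 high at (90, 90) (left) and (90, -90) (right), gauge at (-10, 90), 69 high; green gas bottle lying behind the valve, 84 high
- selector (a joint): angle of the black selector about the vertical (rad), counter-clockwise from above positive; 0: the notch points along the unit's +x (white mark, off); +0.785 (pi/4): it faces the red mark (left dome); -0.785: the blue mark (right dome). Starts within 0.25 of 0. Turns freely between -1.3 and 1.3 with a slight friction (0.06 N m) and stays where it is left
- selector_grip (a point): point on the selector's axis, 90 mm above the table, at which to grip it. The grip is an upright bar, 14 mm thick, 42 mm long (21 mm either side of the axis), from 67 to 99 mm above the table, over a round skirt 46 mm across; from this point x runs along the bar to the end with the notch
- mark_red (a point): red mark on the ring round the selector, 29 mm from its axis, 61 mm above the table, where the steel line with the red band leaves for the left dome
- mark_blue (a point): blue mark on the same ring, 29 mm from the selector's axis, 61 mm above the table, where the line with the blue band leaves for the right dome
- valve_spindle (a joint): opening of the valve (rad): 0 closed on its seat, growing as the red wheel is turned counter-clockwise seen from above, 6.283 a turn, up to 25. Starts 0.4 to 1.2 turns open. Turning takes about 0.1 N m (2 N at the crank grip) and the wheel stays where it is left
- wheel (a joint): springy wind-up of the wheel against its spindle (rad), about 0 (within 0.02) in free turning. Once the spindle stands on its seat, pushing on winds the wheel up: -0.1 for 22 N clockwise at the crank grip; beyond -0.22 (48 N) the seat is spoiled
- wheel_hub (a point): centre of the top of the wheel's hub nut, on the vertical valve axis, 136 mm above the table. The wheel is 111 mm across, its rim 118 to 130 mm above the table; a thin stem rises out of the nut by 2 mm a turn, to at most 144 mm above the table
- crank_grip: black upright crank grip on the wheel's rim, 18 mm across, 52 mm tall, 46 mm from the valve axis. It spins freely about its own vertical axis, so the fingers need not turn as they carry it round. Origin at its lower end, 132 mm above the table; pinch it from above at about 32 mm above that (164 mm over the table)
- beetle_block: white foam block, 24 x 30 x 18 mm, with a pinned black beetle, 52 mm tall in all; it stands fixed in the middle of the left or the right dome. The other dome has a bare cork disc
- vial_red: vial with red cap, 21 mm across, 70 tall; a bystander, origin at its underside
- vial_blue: vial with blue cap, 21 mm across, 64 tall; a bystander, origin at its underside
- vial_white: vial with white cap, 21 mm across, 58 tall; a bystander, origin at its underside
- labels: bundle of label cards, 40x57x10 mm; a bystander, origin at its underside
- pocket_loupe: folding pocket loupe, 26x67x16 mm; a bystander, origin at its underside
- fine_forceps: fine steel forceps, 13x120x9 mm; a bystander, origin at its underside
- drop_bottle: amber dropper bottle, 33 mm across, 100 tall; a bystander, origin at its underside

How it is judged (in metres and radians):
On the way, in this order (a step that is already met when the one before it is completed fails the run):
1. the selector's notch faces the mark of the dome with the beetle (((y of beetle_block in the frame of purge_unit above 0 m and value of joint selector between 0.665 and 0.905 rad) or (y of beetle_block in the frame of purge_unit below 0 m and value of joint selector between -0.905 and -0.665 rad))), for 0.2 s.
2. the valve is closed onto its seat (value of joint valve_spindle below 0.08 rad), for 0.2 s.
At the end, for the whole second after the job is handed in: The selector's notch faces the mark of the beetle's dome within 0.12 rad (7 degrees), the valve stands two turns (12.57 rad) open from its seat within 0.3 rad (17 degrees) and at rest, and the fingers still grip the crank grip with over 5 N (((y of beetle_block in the frame of purge_unit above 0 m and value of joint selector between 0.665 and 0.905 rad) or (y of beetle_block in the frame of purge_unit below 0 m and value of joint selector between -0.905 and -0.665 rad)) and value of joint valve_spindle between 12.266 and 12.866 rad and velocity of joint valve_spindle between -0.2 and 0.2 rad/s and contact force between the fingers and crank_grip above 5 N); the arm keeps its last pose, push and grip.
It fails at once if the valve is forced onto its seat (wound up by over 0.22 rad, about 48 N at the crank grip) (value of joint wheel below -0.22 rad).
It fails at once if a bystander is moved by over 30 mm (distance of any of vial_red, vial_blue, vial_white, labels, pocket_loupe, fine_forceps, drop_bottle from where it was at the start of the episode above 0.03 m).
It also fails if it takes over 67 s, if anything falls off the work surface, if the arm or the gripper's body presses on something with over 40 N, if the wrist force passes 120 N, or if a joint passes its speed limit or range.

## Robot

A 7-joint arm with a two-finger parallel gripper is mounted at the origin on a cart in front of the work surface, level with it; the furniture and walls round the work are solid. World frame = base frame: x ahead of the robot, y to its left, z up, the work surface at z = 0. Lengths are in m, angles in degrees, forces in N, time in s.
With the tool pointing down it reaches from about 0.4 to 0.9 m from the base axis. Payload 5.6 kg.
Tool frame: the origin (TCP) lies at the very end of the fingers, on their centre line; the grasp point (between the pads) lies 19 mm behind it; z points along the fingers, y is the line along which they close (so a half turn about z gives the same grasp; the last joint's range is limited). The gripper opens to 92 mm and grips with 3 to 60 N. Pads are 20 mm wide; open, the fingers measure 128 mm over their backs; the gripper's body (75 mm by 189 mm) begins 69 mm behind the grasp point.
Start: joints at [60.791, 26.786, -0.665, 91.828, 0.344, 61.387, -3.226], TCP at [0.292, -0.58, 0.215] pointing down, gripper open.
Joint ranges: [-144.91, 144.91], [-17.63, 115.5], [-89.93, 88.59], [15.96, 139.68], [-74.01, 254.01], [8.47, 105.57], [-167.45, 167.45]. Speed limits (degrees/s): [147.25, 147.25, 180, 180, 180, 180, 180].

## Interface

Orientations are given as a 3x3 rotation matrix whose columns are the frame's x, y, z axes.
In Python, from rig import bot gives the robot as it stands. The module is installed in compiled form; this text tells all that it offers.
- The arm moves only by the tool arm_command, never from a script. Its argument "plan" is a list of rows, each a list of 5 numbers: the shift along the tool's x, y, z in m, then the turn about the tool's z in degrees, then the finger opening in m, from 0 to 0.0919. In form: [[tx, ty, tz, twist, hand], ...]. A call has 1 to 20 rows; each row is the pose to reach, as a shift and turn from the pose commanded when the call began, along the tool's axes at that moment; what a row does not reach only later rows make up. A row lasts 1/8 s, in which the tool goes at most 62.5 mm and 10.7 degrees, less where a joint would pass 70% of its speed; a pose out of reach is approached as far as the arm can. A call with a gripper value outside its range is refused whole. The fingers move at their own pace and stop on an object; "squeeze" is the grip in N (left out, the last holds). Time passes only in rows, so rows that repeat a pose let the fingers close. It gives the time, the measured TCP pose, the force, the opening and the grip force at its end, in the units of the state.
- bot.get_obs(): the state, without advancing time (a new reading comes with each control period).
- bot.get_image(name): name is "scene" or "side" or "wrist"; returns a dict with "color" (420x560x3 uint8, red, green, blue), "mtx" (3x3 intrinsics, pixels), "cam_to_world" (4x4, takes a point from camera to world coordinates). Camera axes: x right, y up, looking along -z (the intrinsics and any distortion apply to the point x, -y, -z); pixel columns grow to the right and rows downward; lengths in m; the calibration is good to about 2 mm. A picture is of the moment at which its call begins. There is no depth.
- bot.sign_off(): hands the job in; it is judged then, once.
The state is a dict: "clock": time; "joint_pos": joint angles; "joint_vel": joint speeds; "joint_torque": joint torques, N m; "position": TCP position; "ee_rot": TCP orientation; "force": force on the tool from outside, world axes, zero at the start; "moment": the same for the moment, N m; "width": opening from 0.0 (shut) to 1.0 (fully open); "finger_force": force on a finger pad.
Only numpy, scipy, OpenCV 4.12 (cv2) and the standard library are available. Lean on these libraries where they do the work, as an engineer would, in place of code of your own. Each camera call takes 0.05 s, during which the arm holds its last target. There are 200 camera calls.

## Working session

There is one attempt and no reset: what is moved stays moved. The work goes in short steps, Python scripts to look and compute and a tool call to move; the robot and the scene stay as the last step left them, time stands still between calls to the robot, and variables do not carry over. Pictures are saved under pics/ and viewed, at most 10 in all, crops included, and the job is handed in when it is done.

Besides the shell and the picture viewer there is one more tool, called after ">>>" as name(argument=value, ...), one argument or row to a line, values as JSON. arm_command: Moves the arm, as the interface text tells. Its arguments: {"type":"object","properties":{"plan":{"type":"array","items":{"type":"array","items":{"type":"number"}}},"squeeze":{"type":"number"}},"required":["plan"]}

```bash
mkdir -p pics; python3 - <<'E'
from rig import bot
import cv2,numpy as np
o=bot.get_obs()
print(o["clock"],o["position"],np.round(o["ee_rot"],3).tolist(),o["width"])
for n in("scene","side"):
    i=bot.get_image(n); cv2.imwrite(f"pics/{n}0.png",i["color"][...,::-1]); print(n,np.round(i["mtx"],2).tolist(),np.round(i["cam_to_world"],4).tolist(),[k for k in i])
E
```

```text
0.0 [ 0.29220526 -0.57997107  0.21364661] [[0.893, 0.45, -0.001], [0.45, -0.893, 0.002], [-0.0, -0.002, -1.0]] 0.9966418712827948
scene [[420.04, 0.0, 288.17], [0.0, 420.04, 210.37], [0.0, 0.0, 1.0]] [[0.6679, 0.3127, -0.6754, -0.2344], [-0.7442, 0.2912, -0.6011, -0.7246], [0.0087, 0.9041, 0.4272, 0.6326], [0.0, 0.0, 0.0, 1.0]] ['color', 'mtx', 'cam_to_world']
side [[481.97, 0.0, 281.74], [0.0, 481.97, 207.2], [0.0, 0.0, 1.0]] [[-0.8555, 0.3275, -0.4011, -0.0063], [-0.5178, -0.5297, 0.6718, 0.892], [0.0076, 0.7824, 0.6227, 0.9499], [0.0, 0.0, 0.0, 1.0]] ['color', 'mtx', 'cam_to_world']
```

View pics/scene0.png

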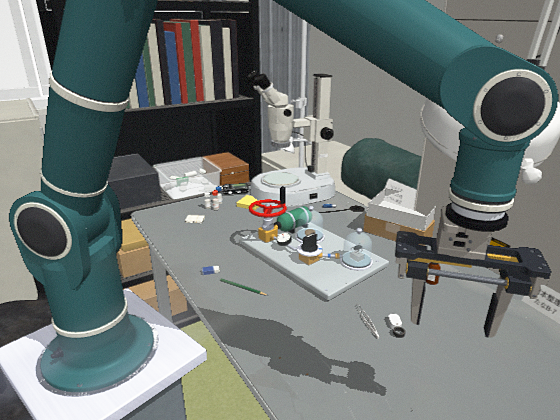

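View pics/side0.png

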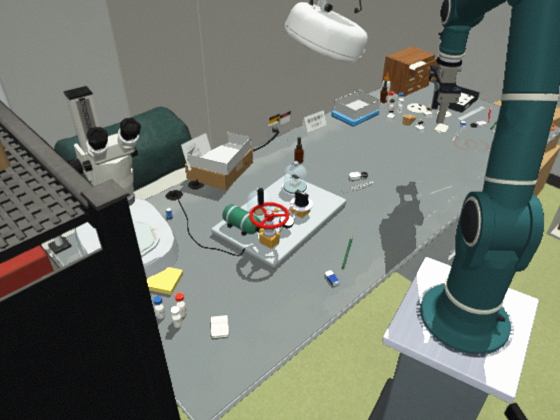

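The scene view shows the unit around (310,245), with the wheel at (268,208) and the selector at (310,242). The side view shows it around (280,220), with the wheel at (269,215). I'll enlarge both.

```bash
python3 - <<'E'
import cv2
a=cv2.imread("pics/scene0.png")[180:300,230:390]; b=cv2.imread("pics/side0.png")[155:275,205:365]
cv2.imwrite("pics/sc.png",cv2.resize(a,None,fx=5,fy=5,interpolation=cv2.INTER_CUBIC))
cv2.imwrite("pics/sd.png",cv2.resize(b,None,fx=5,fy=5,interpolation=cv2.INTER_CUBIC))
E
```

```text
(no output)
```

View pics/sc.png

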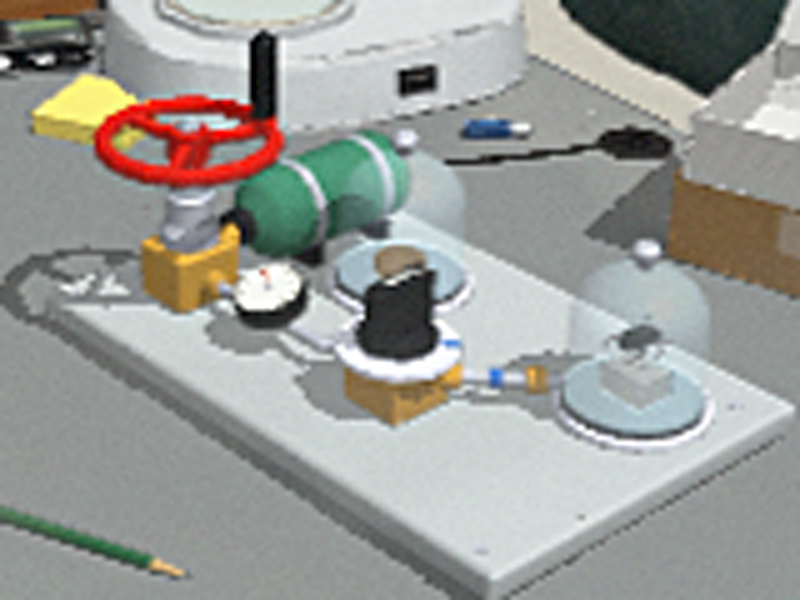

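View pics/sd.png

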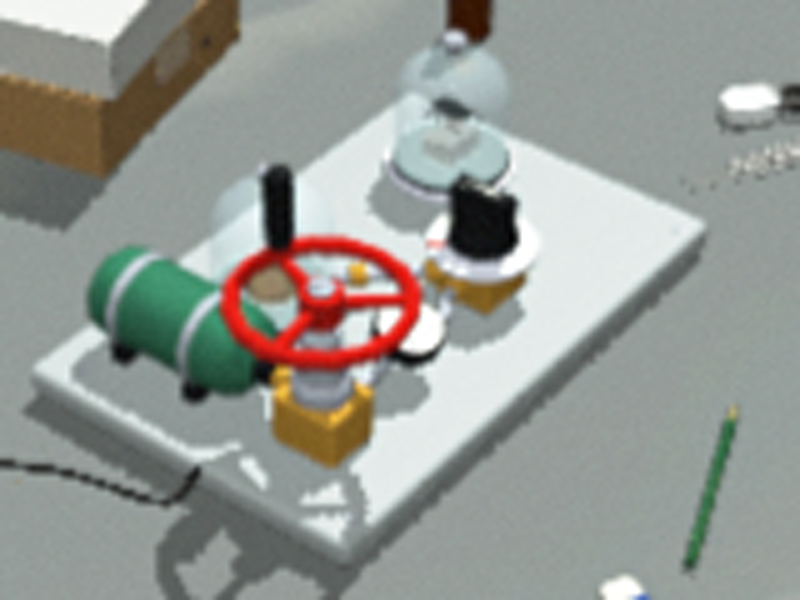

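The beetle is in the right dome, at scene crop (640,360) on the blue-banded line, so the selector target is -0.785. Next I'll fit the unit pose from points in both crops.

```bash
cat > h.py <<'E'
import numpy as np,cv2
from scipy.optimize import least_squares
def proj(P,K,T):
    p=(np.atleast_2d(P)-T[:3,3])@T[:3,:3]
    return np.c_[K[0,0]*p[:,0]/-p[:,2]+K[0,2],K[1,1]*-p[:,1]/-p[:,2]+K[1,2]]
def ray(uv,K,T,z):
    d=T[:3,:3]@np.array([(uv[0]-K[0,2])/K[0,0],-(uv[1]-K[1,2])/K[1,1],-1]); c=T[:3,3]
    return c+d*(z-c[2])/d[2]
E
python3 - <<'E'
from h import *; from rig import bot
C={n:bot.get_image(n) for n in("scene","side")}
off={"scene":(230,180),"side":(205,155)}
f=lambda n,p:np.add(off[n],(np.array(p)+.5)/5-.5)
pts=[("scene",(190,140),(-10,165,124)),("side",(321,301),(-10,165,124)),
("scene",(635,398),(90,-90,27)),("side",(449,160),(90,-90,27)),("scene",(402,277),(90,90,27)),
("scene",(400,348),(0,0,61)),("side",(487,243),(0,0,61))]
# corners: sx,sy
cor=[("scene",(490,578),(-1,-1)),("scene",(797,407),(1,-1)),("side",(398,98),(1,-1)),("side",(707,229),(-1,-1)),("side",(345,555),(-1,1)),("side",(32,372),(1,1))]
def W(q,p):
    c,s=np.cos(q[2]),np.sin(q[2]);p=np.array(p)/1000
    return np.array([q[0]+c*p[0]-s*p[1],q[1]+s*p[0]+c*p[1],p[2]])
def res(q):
    r=[]
    for n,u,p in pts: r.append(proj(W(q,p),C[n]["mtx"],C[n]["cam_to_world"])[0]-f(n,u))
    for n,u,s in cor: r.append(proj(W(q,(q[3]*1000+s[0]*120,q[4]*1000+s[1]*185,24)),C[n]["mtx"],C[n]["cam_to_world"])[0]-f(n,u))
    return np.ravel(r)
s=least_squares(res,[.6,0,0,0,0],loss="soft_l1");print(s.x,np.degrees(s.x[2]));print(np.round(res(s.x).reshape(-1,2),1).tolist())
q=s.x
hub=W(q,(-10,165,136));print("hub",hub,"sel",W(q,(0,0,90)))
for n,b in(("scene",(263,115)),("side",(281,245))):
    P=ray(f(n,b),C[n]["mtx"],C[n]["cam_to_world"],.132);print("crank base",P,np.linalg.norm(P[:2]-hub[:2]))
for n,b in(("scene",(263,35)),("side",(277,168))):
    P=ray(f(n,b),C[n]["mtx"],C[n]["cam_to_world"],.184);print("crank top",P,np.linalg.norm(P[:2]-hub[:2]))
for n,bb in(("scene",[(370,288),(435,270)]),("side",[(458,182),(515,195)])):
    for b in bb: print("bar",n,ray(f(n,b),C[n]["mtx"],C[n]["cam_to_world"],.099))
w=bot.get_image("wrist");print(np.round(w["cam_to_world"],3).tolist(),w["mtx"].tolist())
E
```

```text
[ 0.5316646  -0.12038085 -0.10792938  0.04238288  0.04462776] -6.183897734043223
[[-0.4, 0.6], [0.2, -0.7], [-0.3, 1.5], [-0.4, -0.6], [-0.5, 1.4], [-0.1, -1.0], [-1.2, -1.6], [-0.5, -0.0], [-1.3, -1.2], [1.4, -2.1], [0.2, -1.8], [0.4, -0.8], [-1.8, -0.3]]
hub [0.53949658 0.04473626 0.136     ] sel [ 0.5316646  -0.12038085  0.09      ]
crank base [0.58441908 0.02765226 0.132     ] 0.048061356786431794
crank base [0.57768644 0.02634219 0.132     ] 0.0423887661866288
crank top [0.58073874 0.02444631 0.184     ] 0.04596300508292711
crank top [0.5789996  0.02640368 0.184     ] 0.043549650577282294
bar scene [ 0.51418719 -0.11338799  0.099     ]
bar scene [ 0.55291758 -0.12609736  0.099     ]
bar side [ 0.54520539 -0.11436466  0.099     ]
bar side [ 0.51030348 -0.12089834  0.099     ]
[[0.451, 0.853, 0.262, 0.366], [-0.893, 0.432, 0.131, -0.543], [-0.001, -0.292, 0.956, 0.384], [0.0, 0.0, 0.0, 1.0]] [[314.248976298266, 0.0, 277.81554176919263], [0.0, 314.248976298266, 209.7191600872704], [0.0, 0.0, 1.0]]
```

>>> arm_command(
  plan=[
    [0.04,-0.03,0,8,0.06],
    [0.09,-0.065,0,16,0.06],
    [0.14,-0.1,0,24,0.06],
    [0.19,-0.135,0,32.7,0.06],
    [0.24,-0.17,0,32.7,0.06],
    [0.29,-0.205,0,32.7,0.06],
    [0.34,-0.24,0,32.7,0.06],
    [0.38,-0.275,0,32.7,0.06],
    [0.41,-0.295,0,32.7,0.06],
    [0.421,-0.303,0,32.7,0.06],
    [0.421,-0.303,0,32.7,0.06],
    [0.421,-0.303,0,32.7,0.06],
  ],
)

```text
clock: 1.75
position: [0.5313, -0.1225, 0.2144]
ee_rot: [[0.994, -0.107, -0.001], [-0.107, -0.994, -0.001], [-0.001, 0.001, -1.0]]
force: [-0.4, 0.0, 0.4]
width: 0.652
finger_force: 0.0
```

```bash
python3 - <<'E'
from h import *; from rig import bot
o=bot.get_obs();print(o["clock"],o["position"],np.round(o["ee_rot"],3).tolist(),np.round(o["joint_pos"],1))
w=bot.get_image("wrist");np.savez("w1.npz",K=w["mtx"],T=w["cam_to_world"])
cv2.imwrite("pics/w1.png",w["color"][...,::-1])
E
```

```text
1.75 [ 0.53134639 -0.12250378  0.21444008] [[0.994, -0.107, -0.001], [-0.107, -0.994, -0.001], [-0.001, 0.001, -1.0]] [ 15.7  17.2  -7.5 106.2   2.7  56.8 -89.1]
```

View pics/w1.png

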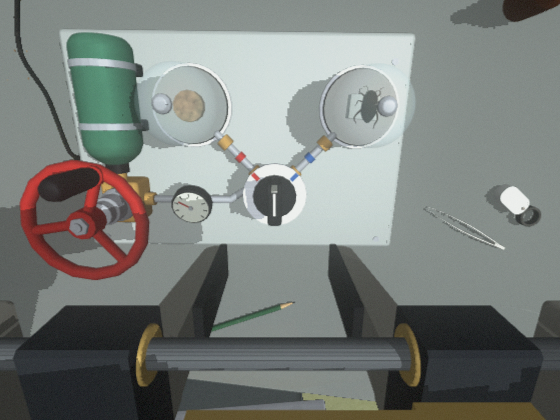

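The wrist view clearly shows the selector at (274,198), its bar nearly vertical in the image. The blue mark is at (294,177), the beetle in the right dome at (370,105), the hub at about (83,226), and the crank running from (110,178) out to (52,186). I'll measure with it.

```bash
python3 - <<'E'
from h import *
d=np.load("w1.npz");K,T=d["K"],d["T"]
im=cv2.imread("pics/w1.png")
a=cv2.resize(im[150:245,225:325],None,fx=6,fy=6,interpolation=cv2.INTER_CUBIC)
b=cv2.resize(im[150:290,10:160],None,fx=4,fy=4,interpolation=cv2.INTER_CUBIC)[:570,:200*3]
out=np.zeros((600,800,3),np.uint8)
a=cv2.resize(im[155:235,235:315],(400,400),interpolation=cv2.INTER_CUBIC);b=cv2.resize(im[150:290,10:150],(400,400),interpolation=cv2.INTER_CUBIC)
cv2.imwrite("pics/w1c.png",np.hstack([a,b]))
for n,u,z in[("hub",(83,226),.136),("Rmark",(257,178),.061),("Bmark",(294,177),.061),("ringL",(243,194),.061),("ringR",(306,194),.061),
 ("bar near",(274,224),.099),("bar far",(274,181),.099)]: print(n,ray(u,K,T,z))
for p in[(.5395,.0447,.136),(.5317,-.1204,.061),(.58,.0265,.132),(.58,.0265,.184),(.5317,-.1204,.099)]: print(p,proj(p,K,T))
E
```

```text
hub [0.54036115 0.04112693 0.136     ]
Rmark [ 0.55119725 -0.10282646  0.061     ]
Bmark [ 0.54817311 -0.14135509  0.061     ]
ringL [ 0.53567953 -0.08591393  0.061     ]
ringR [ 0.52862657 -0.1523593   0.061     ]
bar near [ 0.51209875 -0.11683129  0.099     ]
bar far [ 0.55401475 -0.12142711  0.099     ]
(0.5395, 0.0447, 0.136) [[ 79.1509413  227.37931822]]
(0.5317, -0.1204, 0.061) [[275.73147614 194.29020787]]
(0.58, 0.0265, 0.132) [[ 89.50181578 176.99078706]]
(0.58, 0.0265, 0.184) [[ 44.12924057 192.32605749]]
(0.5317, -0.1204, 0.099) [[275.49277019 204.18475241]]
```

View pics/w1c.png

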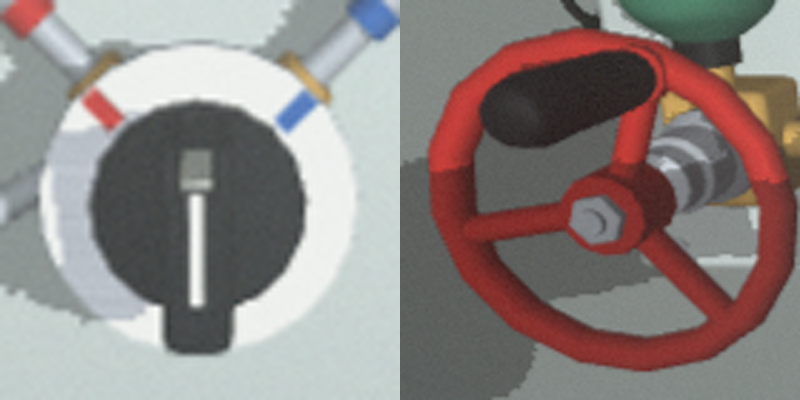

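>>> arm_command(
  plan=[
    [0,0,0.04,0,0.06],
    [0,0,0.09,0,0.06],
    [0,0,0.13,0,0.06],
    [0,0,0.141,0,0.06],
    [0,0,0.141,0,0.04],
    [0,0,0.141,0,0.02],
    [0,0,0.141,0,0.005],
    [0,0,0.141,0,0.005],
    [0,0,0.141,0,0.005],
  ],
  squeeze=12,
)

```text
clock: 2.92
position: [0.5327, -0.1189, 0.0742]
ee_rot: [[0.995, -0.103, 0.001], [-0.103, -0.995, 0.002], [0.001, -0.002, -1.0]]
force: [-1.2, -0.1, 3.0]
width: 0.148
finger_force: 12.0
```

Gripped: a width of 0.148 is about 13.6 mm, which matches the 14 mm bar. Now turn it 45° clockwise.

>>> arm_command(
  plan=[
    [0,0,0,8,0.005],
    [0,0,0,16,0.005],
    [0,0,0,24,0.005],
    [0,0,0,32,0.005],
    [0,0,0,40,0.005],
    [0,0,0,45,0.005],
    [0,0,0,45,0.005],
    [0,0,0,45,0.005],
    [0,0,0,45,0.005],
  ],
)

```text
clock: 4.05
position: [0.5323, -0.1198, 0.0742]
ee_rot: [[0.631, -0.776, 0.0], [-0.776, -0.631, 0.001], [-0.0, -0.001, -1.0]]
force: [-1.5, 2.5, 5.5]
width: 0.153
finger_force: 12.0
```

>>> arm_command(
  plan=[
    [0,0,0,0,0.03],
    [0,0,0,0,0.04],
    [0,0,-0.03,0,0.04],
    [0,0,-0.08,0,0.04],
    [0,0,-0.13,-10,0.04],
    [0,0,-0.16,-20,0.04],
    [0,0,-0.16,-30,0.04],
    [0,0,-0.16,-40,0.04],
    [0,0,-0.16,-40,0.04],
    [0,0,-0.16,-40,0.04],
  ],
)

```text
clock: 5.3
position: [0.532, -0.1207, 0.2333]
ee_rot: [[0.981, -0.193, -0.0], [-0.193, -0.981, -0.0], [-0.0, 0.0, -1.0]]
force: [-0.2, 0.3, 0.6]
width: 0.435
finger_force: 0.0
```

```bash
python3 - <<'E'
from h import *; from rig import bot
o=bot.get_obs();print(o["clock"],o["position"],np.round(o["ee_rot"],3).tolist(),np.round(o["joint_pos"],1),o["force"])
w=bot.get_image("wrist");np.savez("w2.npz",K=w["mtx"],T=w["cam_to_world"])
cv2.imwrite("pics/w2.png",w["color"][...,::-1])
im=w["color"][120:270,0:330,::-1]
cv2.imwrite("pics/w2c.png",cv2.resize(im,(792,360),interpolation=cv2.INTER_CUBIC))
E
```

```text
5.3 [ 0.53196517 -0.12068979  0.23332753] [[0.981, -0.193, -0.0], [-0.193, -0.981, -0.0], [-0.0, 0.0, -1.0]] [ 10.5  15.7  -1.4 105.4   0.5  58.9 -92.3] [-0.19747781  0.31102542  0.60920934]
```

View pics/w2c.png

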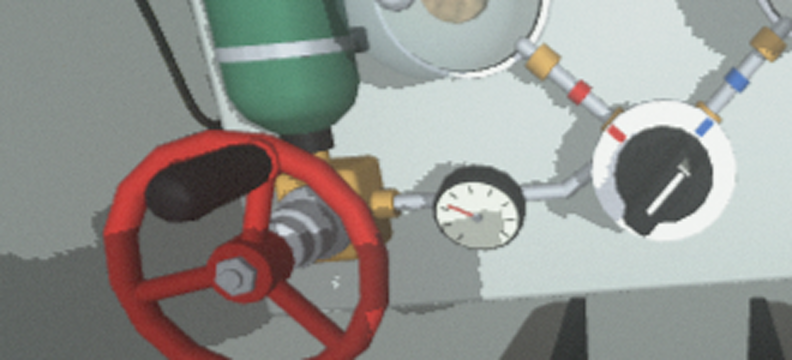

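The notch line runs from (650,212) to (687,168) in the crop, towards the blue mark at (705,127). The crank top is at (175,192) and the hub nut at (237,277). Next: check the selector angle and locate the crank.

```bash
cat >> h.py <<'E'
HUB=np.array([.5395,.0445])
def rows(cur,targets,hand):
    """cur, targets: (x,y,z,yaw_deg) world, commanded; print tool-frame rows"""
    a=np.radians(cur[3]);X=np.array([np.cos(a),np.sin(a)]);Y=np.array([np.sin(a),-np.cos(a)])
    r=[]
    for t in targets:
        d=np.subtract(t[:2],cur[:2]);r.append([round(float(v),4) for v in(d@X,d@Y,cur[2]-t[2])]+[round(cur[3]-t[3],1),hand])
    print(r)
def crank(th,z,yaw,r=.046): return (HUB[0]+r*np.cos(np.radians(th)),HUB[1]+r*np.sin(np.radians(th)),z,yaw)
E
python3 - <<'E'
from h import *
d=np.load("w2.npz");K,T=d["K"],d["T"]
f=lambda p:((p[0]+.5)/2.4-.5,(p[1]+.5)/2.4-.5+120)
R=lambda p,z:ray(f(p),K,T,z)
a,b=R((650,212),.099),R((687,168),.099);v=b-a;print("line",np.degrees(np.arctan2(v[1],v[0])),a,b)
c,r,m=R((664,170),.061),R((616,133),.061),R((705,127),.061)
for q in(r,m): v=q-c;print("mark",np.degrees(np.arctan2(v[1],v[0])),c,q)
print("hub",R((235,277),.136)); 
for n,p,z in(("top",(172,194),.184),("base",(258,163),.132)):
    q=R(p,z);v=q[:2]-HUB;print(n,q,np.linalg.norm(v),np.degrees(np.arctan2(v[1],v[0])))
E
```

```text
line -50.14591554426362 [ 0.52418908 -0.11171337  0.099     ] [ 0.53989631 -0.13052963  0.099     ]
mark 40.54683874508717 [ 0.53194225 -0.11907246  0.061     ] [ 0.55329614 -0.10080431  0.061     ]
mark -53.9896702240937 [ 0.53194225 -0.11907246  0.061     ] [ 0.54818802 -0.14142436  0.061     ]
hub [0.53991588 0.04531422 0.136     ]
top [0.58209215 0.02173645 0.184     ] 0.04829358289779906 -28.122458518425926
base [0.57997192 0.02363288 0.132     ] 0.04553473882528047 -27.275403767098354
```

```bash
python3 - <<'E'
from h import *
rows((.532,-.120,.2334,-11.15),[crank(-27.5,.2334,113),crank(-27.5,.147,113)],.04)
E
```

```text
[[0.0197, -0.1499, 0.0, -124.2, 0.04], [0.0197, -0.1499, 0.0864, -124.2, 0.04]]
```

>>> arm_command(
  plan=[
    [0.003,-0.02,0,-10,0.04],
    [0.007,-0.05,0,-20,0.04],
    [0.011,-0.08,0,-30,0.04],
    [0.014,-0.11,0,-40,0.04],
    [0.018,-0.135,0,-50,0.04],
    [0.0197,-0.15,0,-60,0.04],
    [0.0197,-0.15,0,-70,0.04],
    [0.0197,-0.15,0,-80,0.04],
    [0.0197,-0.15,0,-90,0.04],
    [0.0197,-0.15,0,-100,0.04],
    [0.0197,-0.15,0,-110,0.04],
    [0.0197,-0.15,0,-120,0.04],
    [0.0197,-0.15,0,-124.2,0.04],
    [0.0197,-0.15,0.04,-124.2,0.04],
    [0.0197,-0.15,0.075,-124.2,0.04],
    [0.0197,-0.15,0.0864,-124.2,0.04],
    [0.0197,-0.15,0.0864,-124.2,0.025],
    [0.0197,-0.15,0.0864,-124.2,0.01],
    [0.0197,-0.15,0.0864,-124.2,0.005],
    [0.0197,-0.15,0.0864,-124.2,0.005],
  ],
  squeeze=15,
)

```text
clock: 7.85
position: [0.5816, 0.0233, 0.1486]
ee_rot: [[-0.395, 0.919, 0.004], [0.919, 0.395, 0.0], [-0.001, 0.004, -1.0]]
force: [2.8, 0.4, 2.6]
width: 0.199
finger_force: 15.0
```

```bash
python3 - <<'E'
from h import *; from rig import bot
o=bot.get_obs();print(np.round(o["joint_pos"],1),o["force"])
rows(crank(-27.5,.147,113),[crank(-27.5-10*k,.147,113) for k in range(1,14)],.005)
E
```

```text
[ 14.   27.2 -25.3 103.8  14.4  52.    5.5] [2.78965896 0.42879696 2.56784006]
[[-0.0045, -0.0066, 0.0, 0, 0.005], [-0.0079, -0.0139, 0.0, 0, 0.005], [-0.0099, -0.0217, 0.0, 0, 0.005], [-0.0105, -0.0297, 0.0, 0, 0.005], [-0.0097, -0.0376, 0.0, 0, 0.005], [-0.0076, -0.0454, 0.0, 0, 0.005], [-0.0041, -0.0526, 0.0, 0, 0.005], [0.0005, -0.0591, 0.0, 0, 0.005], [0.0062, -0.0648, 0.0, 0, 0.005], [0.0128, -0.0693, 0.0, 0, 0.005], [0.0201, -0.0726, 0.0, 0, 0.005], [0.0279, -0.0746, 0.0, 0, 0.005], [0.0359, -0.0753, 0.0, 0, 0.005]]
```

>>> arm_command(
  plan=[
    [-0.0045,-0.0066,0.0,0,0.005],
    [-0.0079,-0.0139,0.0,0,0.005],
    [-0.0099,-0.0217,0.0,0,0.005],
    [-0.0105,-0.0297,0.0,0,0.005],
    [-0.0097,-0.0376,0.0,0,0.005],
    [-0.0076,-0.0454,0.0,0,0.005],
    [-0.0041,-0.0526,0.0,0,0.005],
    [0.0005,-0.0591,0.0,0,0.005],
    [0.0062,-0.0648,0.0,0,0.005],
    [0.0128,-0.0693,0.0,0,0.005],
    [0.0201,-0.0726,0.0,0,0.005],
    [0.0279,-0.0746,0.0,0,0.005],
    [0.0359,-0.0753,0.0,0,0.005],
    [0.0359,-0.0753,0.0,0,0.005],
    [0.0359,-0.0753,0.0,0,0.005],
  ],
)

```text
clock: 9.72
position: [0.4982, 0.0268, 0.1479]
ee_rot: [[-0.395, 0.919, 0.004], [0.919, 0.395, 0.001], [-0.001, 0.004, -1.0]]
force: [6.3, 3.0, 3.1]
width: 0.197
finger_force: 15.0
```

```bash
python3 - <<'E'
from h import *; from rig import bot
o=bot.get_obs();print(np.round(o["joint_pos"],1),o["force"])
t0=-157.5
v=o["position"][:2]-HUB;print(np.linalg.norm(v),np.degrees(np.arctan2(v[1],v[0])))
rows(crank(t0,.147,113),[crank(t0-10*k,.147,113-10*k) for k in range(1,5)],.005)
E
```

```text
[ 16.1  20.  -27.3 114.9  12.2  47.6   5.3] [6.25987244 3.01878509 3.07649394]
0.04489974983801277 -156.77783177628174
[[0.008, 0.0008, 0.0, 10, 0.005], [0.0157, 0.0029, 0.0, 20, 0.005], [0.0229, 0.0064, 0.0, 30, 0.005], [0.0295, 0.011, 0.0, 40, 0.005]]
```

```bash
sed -i 's/HUB=.*/HUB=np.array([.5405,.0447])/' h.py; python3 - <<'E'
from h import *
t0=-157.5
for j in range(5):
    cur=(.497,.0269,.147,113) if j==0 else crank(t0,.147,113-36*j)
    rows(cur,[crank(t0-9*k,.147,cur[3]-9*k) for k in range(1,5)],.005); t0-=36
E
```

```text
[[0.007, 0.0016, 0.0, 9, 0.005], [0.014, 0.0034, 0.0, 18, 0.005], [0.0206, 0.0062, 0.0, 27, 0.005], [0.0268, 0.01, 0.0, 36, 0.005]]
[[0.0072, 0.0006, 0.0, 9, 0.005], [0.0142, 0.0024, 0.0, 18, 0.005], [0.0208, 0.0052, 0.0, 27, 0.005], [0.027, 0.009, 0.0, 36, 0.005]]
[[0.0072, 0.0006, 0.0, 9, 0.005], [0.0142, 0.0024, 0.0, 18, 0.005], [0.0208, 0.0052, 0.0, 27, 0.005], [0.027, 0.009, 0.0, 36, 0.005]]
[[0.0072, 0.0006, 0.0, 9, 0.005], [0.0142, 0.0024, 0.0, 18, 0.005], [0.0208, 0.0052, 0.0, 27, 0.005], [0.027, 0.009, 0.0, 36, 0.005]]
[[0.0072, 0.0006, 0.0, 9, 0.005], [0.0142, 0.0024, 0.0, 18, 0.005], [0.0208, 0.0052, 0.0, 27, 0.005], [0.027, 0.009, 0.0, 36, 0.005]]
```

>>> arm_command(
  plan=[
    [0.007,0.0016,0.0,9,0.005],
    [0.014,0.0034,0.0,18,0.005],
    [0.0206,0.0062,0.0,27,0.005],
    [0.0268,0.01,0.0,36,0.005],
    [0.0268,0.01,0.0,36,0.005],
  ],
  squeeze=5,
)

```text
clock: 10.35
position: [0.4946, 0.0538, 0.1473]
ee_rot: [[0.222, 0.975, -0.001], [0.975, -0.222, -0.002], [-0.002, -0.0, -1.0]]
force: [0.2, -0.7, 6.2]
width: 0.201
finger_force: 5.0
```

>>> arm_command(
  plan=[
    [0.0072,0.0006,0.0,9,0.005],
    [0.0142,0.0024,0.0,18,0.005],
    [0.0208,0.0052,0.0,27,0.005],
    [0.027,0.009,0.0,36,0.005],
    [0.027,0.009,0.0,36,0.005],
  ],
)

```text
clock: 10.98
position: [0.5077, 0.0786, 0.1465]
ee_rot: [[0.752, 0.659, -0.005], [0.659, -0.752, -0.002], [-0.005, -0.002, -1.0]]
force: [-2.2, 0.6, 4.8]
width: 0.2
finger_force: 5.0
```

>>> arm_command(
  plan=[
    [0.0072,0.0006,0.0,9,0.005],
    [0.0142,0.0024,0.0,18,0.005],
    [0.0208,0.0052,0.0,27,0.005],
    [0.027,0.009,0.0,36,0.005],
    [0.027,0.009,0.0,36,0.005],
  ],
)

```text
clock: 11.6
position: [0.5345, 0.0913, 0.1465]
ee_rot: [[0.996, 0.094, -0.003], [0.094, -0.996, 0.001], [-0.003, -0.001, -1.0]]
force: [-2.1, 4.6, 3.1]
width: 0.203
finger_force: 5.0
```

>>> arm_command(
  plan=[
    [0.0072,0.0006,0.0,9,0.005],
    [0.0142,0.0024,0.0,18,0.005],
    [0.0208,0.0052,0.0,27,0.005],
    [0.027,0.009,0.0,36,0.005],
    [0.027,0.009,0.0,36,0.005],
  ],
)

```text
clock: 12.22
position: [0.5634, 0.0844, 0.1467]
ee_rot: [[0.862, -0.508, -0.001], [-0.508, -0.862, 0.001], [-0.001, -0.0, -1.0]]
force: [-0.3, 4.7, 0.5]
width: 0.197
finger_force: 5.0
```

>>> arm_command(
  plan=[
    [0.0072,0.0006,0.0,9,0.005],
    [0.0142,0.0024,0.0,18,0.005],
    [0.0208,0.0052,0.0,27,0.005],
    [0.027,0.009,0.0,36,0.005],
    [0.027,0.009,0.0,36,0.005],
  ],
)

```text
clock: 12.85
position: [0.5816, 0.0602, 0.1464]
ee_rot: [[0.398, -0.917, -0.002], [-0.917, -0.398, -0.002], [0.001, 0.003, -1.0]]
force: [-0.2, 0.5, -0.9]
width: 0.057
finger_force: 0.0
```

>>> arm_command(
  plan=[
    [0,0,-0.03,0,0.01],
    [0,0,-0.08,-10,0.04],
    [-0.02,0.02,-0.1,-20,0.04],
    [-0.04,0.02,-0.1,-30,0.04],
    [-0.04,0.02,-0.1,-40,0.04],
    [-0.04,0.02,-0.1,-50,0.04],
    [-0.04,0.02,-0.1,-60,0.04],
    [-0.04,0.02,-0.1,-67,0.04],
    [-0.04,0.02,-0.1,-67,0.04],
    [-0.04,0.02,-0.1,-67,0.04],
  ],
)

```text
clock: 14.1
position: [0.548, 0.0907, 0.247]
ee_rot: [[1.0, 0.004, -0.0], [0.004, -1.0, -0.001], [-0.0, 0.001, -1.0]]
force: [-0.8, -0.3, -0.4]
width: 0.438
finger_force: 0.0
```

```bash
python3 - <<'E'
from h import *; from rig import bot
o=bot.get_obs();print(o["clock"],o["position"],np.round(o["ee_rot"],3).tolist(),np.round(o["joint_pos"],1),o["force"])
a=np.radians(-67);c=np.array(crank(22.5,0,0)[:2]);print("cmd",c-.04*np.array([np.cos(a),np.sin(a)])+.02*np.array([np.sin(a),-np.cos(a)]))
w=bot.get_image("wrist");np.savez("w3.npz",K=w["mtx"],T=w["cam_to_world"])
cv2.imwrite("pics/w3.png",w["color"][...,::-1])
p=proj(np.r_[HUB,.136],w["mtx"],w["cam_to_world"])[0];print("hub px",p)
x0,y0=int(max(0,min(p[0]-100,360))),int(max(0,min(p[1]-75,270)));print(x0,y0)
cv2.imwrite("pics/w3c.png",cv2.resize(w["color"][y0:y0+150,x0:x0+200,::-1],(800,600),interpolation=cv2.INTER_CUBIC))
E
```

```text
14.1 [0.54804487 0.09071723 0.24699468] [[1.0, 0.004, -0.0], [0.004, -1.0, -0.001], [-0.0, 0.001, -1.0]] [ -12.1   15.9   -1.   103.3    0.3   60.9 -102.9] [-0.77557618 -0.29821735 -0.44236087]
cmd [0.54895912 0.09130901]
hub px [326.83912297 213.61936692]
226 138
```

View pics/w3c.png

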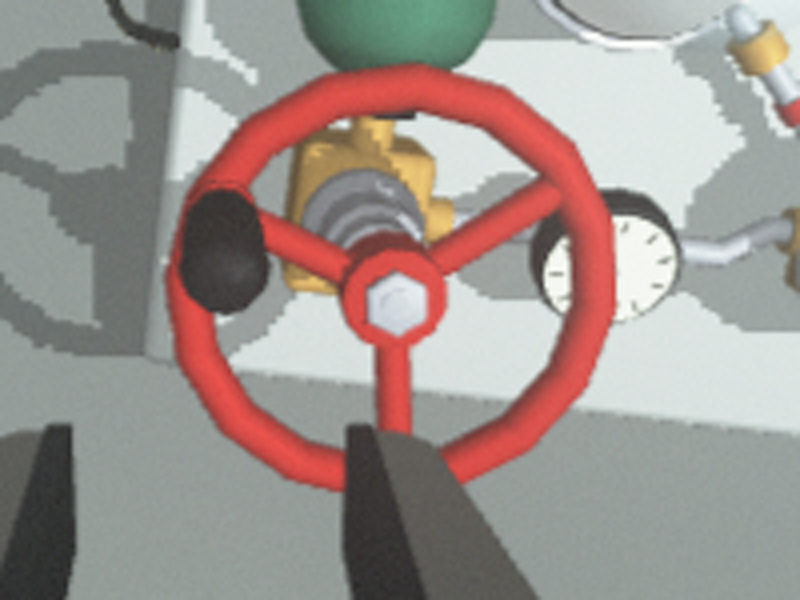

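```bash
python3 - <<'E'
from h import *
d=np.load("w3.npz");K,T=d["K"],d["T"]
R=lambda p,z:ray((226+(p[0]+.5)/4-.5,138+(p[1]+.5)/4-.5),K,T,z)
print("hub",R((397,302),.137))
for n,p,z in(("top",(226,270),.184),("base",(217,205),.132),("rimL",(170,290),.124),("rimR",(614,260),.124),("spoke end",(395,430),.124)):
    q=R(p,z);v=q[:2]-HUB;print(n,q,np.linalg.norm(v),np.degrees(np.arctan2(v[1],v[0])))
cur=(.549,.0913,.247,0)
rows(cur,[crank(60,.247,-30),crank(60,.147,-30)],.04)
rows(crank(60,.147,-30),[crank(t,.147,-30) for t in(58,56,54)],.005)
E
```

```text
hub [0.54129446 0.04672734 0.137     ]
top [0.56251729 0.08753024 0.184     ] 0.04815797048621846 62.794139060098644
base [0.56313635 0.088944   0.132     ] 0.04969844341155744 62.904567814254996
rimL [0.53993712 0.10018805 0.124     ] 0.05549090417445676 90.58120068395603
rimR [ 0.54812443 -0.00736453  0.124     ] 0.05261984006318457 -81.66871015208247
spoke end [0.50324752 0.04349269 0.124     ] 0.03727203660622282 -178.14376429106952
[[0.0145, 0.0068, 0.0, 30, 0.04], [0.0145, 0.0068, 0.1, 30, 0.04]]
[[0.0016, 0.0, 0.0, 0, 0.005], [0.0032, 0.0001, 0.0, 0, 0.005], [0.0048, 0.0003, 0.0, 0, 0.005]]
```

>>> arm_command(
  plan=[
    [0.007,-0.003,0,10,0.04],
    [0.014,0.0064,0,20,0.04],
    [0.014,0.0064,0,30,0.04],
    [0.014,0.0064,0.04,30,0.04],
    [0.014,0.0064,0.09,30,0.04],
    [0.014,0.0064,0.1,30,0.04],
    [0.014,0.0064,0.1,30,0.02],
    [0.014,0.0064,0.1,30,0.005],
    [0.014,0.0064,0.1,30,0.005],
    [0.014,0.0064,0.1,30,0.005],
  ],
  squeeze=15,
)

```text
clock: 15.4
position: [0.5641, 0.0857, 0.149]
ee_rot: [[0.868, -0.496, 0.004], [-0.496, -0.868, 0.002], [0.003, -0.003, -1.0]]
force: [2.7, 3.2, 4.5]
width: 0.195
finger_force: 15.0
```

>>> arm_command(
  plan=[
    [0.0016,0,0,0,0.005],
    [0.0032,0.0001,0,0,0.005],
    [0.0032,0.0001,0,0,0.005],
    [0.0032,0.0001,0,0,0.005],
  ],
)

```text
clock: 15.9
position: [0.5661, 0.0848, 0.1488]
ee_rot: [[0.869, -0.495, 0.003], [-0.495, -0.869, 0.002], [0.001, -0.003, -1.0]]
force: [-0.9, 3.6, 7.7]
width: 0.196
finger_force: 15.0
```

>>> arm_command(
  plan=[
    [0.0016,0.0001,0,0,0.005],
    [0.0032,0.0003,0,0,0.005],
    [0.0032,0.0003,0,0,0.005],
    [0.0032,0.0003,0,0,0.005],
  ],
)

```text
clock: 16.4
position: [0.5689, 0.0831, 0.1488]
ee_rot: [[0.869, -0.495, 0.003], [-0.495, -0.869, 0.002], [0.001, -0.004, -1.0]]
force: [-0.1, 3.8, 6.8]
width: 0.197
finger_force: 15.0
```

Only about 2 N of tangential force while it moved, so it is still turning freely and the earlier slip was just low friction. I'll spin the wrist half a turn on the free grip to gain range, then go on closing with more squeeze.

>>> arm_command(
  plan=[
    [0,0,0,-10,0.005],
    [0,0,0,-20,0.005],
    [0,0,0,-30,0.005],
    [0,0,0,-40,0.005],
    [0,0,0,-50,0.005],
    [0,0,0,-60,0.005],
    [0,0,0,-70,0.005],
    [0,0,0,-80,0.005],
    [0,0,0,-90,0.005],
    [0,0,0,-100,0.005],
    [0,0,0,-110,0.005],
    [0,0,0,-120,0.005],
    [0,0,0,-130,0.005],
    [0,0,0,-140,0.005],
    [0,0,0,-150,0.005],
    [0,0,0,-160,0.005],
    [0,0,0,-170,0.005],
    [0,0,0,-173,0.005],
    [0,0,0,-173,0.005],
  ],
)

```text
clock: 18.77
position: [0.5688, 0.0827, 0.1487]
ee_rot: [[-0.802, 0.597, 0.003], [0.597, 0.802, 0.002], [-0.001, 0.003, -1.0]]
force: [1.1, 3.4, 7.5]
width: 0.195
finger_force: 15.0
```

```bash
python3 - <<'E'
from h import *; from rig import bot
o=bot.get_obs();print(o["position"],np.round(o["joint_pos"],1),o["force"])
v=o["position"][:2]-HUB;print(np.linalg.norm(v),np.degrees(np.arctan2(v[1],v[0])))
rows(crank(53,.147,143),[crank(53-9*k,.147,143-9*k) for k in range(1,4)],.005)
E
```

```text
[0.56884454 0.08267013 0.14870128] [ 14.9  28.6 -34.3 104.3  19.7  52.9  25.2] [1.08203711 3.44059317 7.53135721]
0.047382948466605464 53.25882157251014
[[-0.0072, -0.0006, 0.0, 9, 0.005], [-0.0142, -0.0023, 0.0, 18, 0.005], [-0.0209, -0.005, 0.0, 27, 0.005]]
```

>>> arm_command(
  plan=[
    [-0.0072,-0.0006,0,9,0.005],
    [-0.0142,-0.0023,0,18,0.005],
    [-0.0209,-0.005,0,27,0.005],
    [-0.0209,-0.005,0,27,0.005],
  ],
  squeeze=12,
)

```text
clock: 19.27
position: [0.583, 0.0647, 0.1486]
ee_rot: [[-0.441, 0.898, 0.003], [0.898, 0.441, -0.0], [-0.002, 0.003, -1.0]]
force: [1.2, 1.6, 7.2]
width: 0.196
finger_force: 12.0
```

>>> arm_command(
  plan=[
    [-0.0072,-0.0006,0,9,0.005],
    [-0.0142,-0.0023,0,18,0.005],
    [-0.0209,-0.005,0,27,0.005],
    [-0.0209,-0.005,0,27,0.005],
  ],
)

```text
clock: 19.77
position: [0.587, 0.0439, 0.1485]
ee_rot: [[0.015, 1.0, 0.002], [1.0, -0.015, 0.0], [0.0, 0.002, -1.0]]
force: [0.4, 1.6, 7.4]
width: 0.196
finger_force: 12.0
```

>>> arm_command(
  plan=[
    [-0.0072,-0.0006,0,9,0.005],
    [-0.0142,-0.0023,0,18,0.005],
    [-0.0209,-0.005,0,27,0.005],
    [-0.0209,-0.005,0,27,0.005],
  ],
)

```text
clock: 20.27
position: [0.5815, 0.0281, 0.1481]
ee_rot: [[0.464, 0.886, 0.002], [0.886, -0.464, 0.006], [0.006, -0.001, -1.0]]
force: [1.4, 11.5, 3.3]
width: 0.195
finger_force: 11.7
```

Tangential force rose to about 11 N and the arm lags by 6°, so this is likely the seat. I'll confirm with a small extra push at a firmer grip.

>>> arm_command(
  plan=[
    [0,0,0,0,0.005],
    [-0.0016,0,0,2,0.005],
    [-0.0016,0,0,2,0.005],
    [-0.0016,0,0,2,0.005],
  ],
  squeeze=30,
)

```text
clock: 20.78
position: [0.5811, 0.0278, 0.1481]
ee_rot: [[0.493, 0.87, 0.003], [0.87, -0.493, 0.007], [0.007, -0.001, -1.0]]
force: [1.7, 12.4, 1.5]
width: 0.186
finger_force: 29.7
```

```bash
python3 - <<'E'
from h import *; from rig import bot
o=bot.get_obs()
v=o["position"][:2]-HUB;r=np.linalg.norm(v);t=np.arctan2(v[1],v[0]);print(r,np.degrees(t),"tang cw",o["force"][:2]@[np.sin(t),-np.cos(t)])
w=bot.get_image("wrist");np.savez("w4.npz",K=w["mtx"],T=w["cam_to_world"])
cv2.imwrite("pics/w4.png",w["color"][...,::-1])
E
```

```text
0.04392105869307337 -22.586547380587508 tang cw -12.091787925341215
```

A further 1.6 mm of command gave no motion, so the spindle is on its seat (about 12 N). The seat sits at a crank angle of about -19.5°. Now open two turns from there, ending near 702° commanded.

```bash
python3 - <<'E'
from h import *
rows(crank(-30,.147,60),[crank(-30+15*k,.147,60) for k in range(1,21)],.005)
rows(crank(270,.147,60),[crank(270+15*k,.147,60) for k in range(1,21)],.005)
E
```

```text
[[0.0119, -0.0016, 0.0, 0, 0.005], [0.023, -0.0062, 0.0, 0, 0.005], [0.0325, -0.0135, 0.0, 0, 0.005], [0.0398, -0.023, 0.0, 0, 0.005], [0.0444, -0.0341, 0.0, 0, 0.005], [0.046, -0.046, 0.0, 0, 0.005], [0.0444, -0.0579, 0.0, 0, 0.005], [0.0398, -0.069, 0.0, 0, 0.005], [0.0325, -0.0785, 0.0, 0, 0.005], [0.023, -0.0858, 0.0, 0, 0.005], [0.0119, -0.0904, 0.0, 0, 0.005], [0.0, -0.092, 0.0, 0, 0.005], [-0.0119, -0.0904, 0.0, 0, 0.005], [-0.023, -0.0858, 0.0, 0, 0.005], [-0.0325, -0.0785, 0.0, 0, 0.005], [-0.0398, -0.069, 0.0, 0, 0.005], [-0.0444, -0.0579, 0.0, 0, 0.005], [-0.046, -0.046, 0.0, 0, 0.005], [-0.0444, -0.0341, 0.0, 0, 0.005], [-0.0398, -0.023, 0.0, 0, 0.005]]
[[0.0073, 0.0095, 0.0, 0, 0.005], [0.0168, 0.0168, 0.0, 0, 0.005], [0.0279, 0.0214, 0.0, 0, 0.005], [0.0398, 0.023, 0.0, 0, 0.005], [0.0517, 0.0214, 0.0, 0, 0.005], [0.0628, 0.0168, 0.0, 0, 0.005], [0.0724, 0.0095, 0.0, 0, 0.005], [0.0797, -0.0, 0.0, 0, 0.005], [0.0843, -0.0111, 0.0, 0, 0.005], [0.0858, -0.023, 0.0, 0, 0.005], [0.0843, -0.0349, 0.0, 0, 0.005], [0.0797, -0.046, 0.0, 0, 0.005], [0.0724, -0.0555, 0.0, 0, 0.005], [0.0628, -0.0628, 0.0, 0, 0.005], [0.0517, -0.0674, 0.0, 0, 0.005], [0.0398, -0.069, 0.0, 0, 0.005], [0.0279, -0.0674, 0.0, 0, 0.005], [0.0168, -0.0628, 0.0, 0, 0.005], [0.0073, -0.0555, 0.0, 0, 0.005], [0.0, -0.046, 0.0, 0, 0.005]]
```

>>> arm_command(
  plan=[
    [0.0119,-0.0016,0.0,0,0.005],
    [0.023,-0.0062,0.0,0,0.005],
    [0.0325,-0.0135,0.0,0,0.005],
    [0.0398,-0.023,0.0,0,0.005],
    [0.0444,-0.0341,0.0,0,0.005],
    [0.046,-0.046,0.0,0,0.005],
    [0.0444,-0.0579,0.0,0,0.005],
    [0.0398,-0.069,0.0,0,0.005],
    [0.0325,-0.0785,0.0,0,0.005],
    [0.023,-0.0858,0.0,0,0.005],
    [0.0119,-0.0904,0.0,0,0.005],
    [0.0,-0.092,0.0,0,0.005],
    [-0.0119,-0.0904,0.0,0,0.005],
    [-0.023,-0.0858,0.0,0,0.005],
    [-0.0325,-0.0785,0.0,0,0.005],
    [-0.0398,-0.069,0.0,0,0.005],
    [-0.0444,-0.0579,0.0,0,0.005],
    [-0.046,-0.046,0.0,0,0.005],
    [-0.0444,-0.0341,0.0,0,0.005],
    [-0.0398,-0.023,0.0,0,0.005],
  ],
)

```text
clock: 23.32
position: [0.5391, -0.0078, 0.148]
ee_rot: [[0.5, 0.866, -0.004], [0.866, -0.5, -0.007], [-0.008, 0.0, -1.0]]
force: [-2.9, -8.3, 10.2]
width: 0.189
finger_force: 30.1
```

The TCP is 6 mm outside the crank circle, so the crank slid off-centre in the pads at the seat. I'll open, back up, and compare the seat picture with a new one.

>>> arm_command(
  plan=[
    [0,0,0,0,0.03],
    [0,0,0,0,0.04],
    [0,0,-0.04,0,0.04],
    [0,0,-0.08,0,0.04],
    [-0.01,0,-0.1,0,0.04],
    [-0.01,0,-0.1,0,0.04],
    [-0.01,0,-0.1,0,0.04],
  ],
)

```text
clock: 24.2
position: [0.5345, -0.0097, 0.2458]
ee_rot: [[0.496, 0.868, -0.003], [0.868, -0.496, 0.0], [-0.001, -0.002, -1.0]]
force: [-0.4, -0.3, 0.1]
width: 0.439
finger_force: 0.0
```

```bash
python3 - <<'E'
from h import *; from rig import bot
o=bot.get_obs();print(o["clock"],o["position"],np.round(o["ee_rot"],3).tolist(),np.round(o["joint_pos"],1),o["force"])
w=bot.get_image("wrist");np.savez("w5.npz",K=w["mtx"],T=w["cam_to_world"])
cv2.imwrite("pics/w5.png",w["color"][...,::-1])
out=[]
for n in("w4","w5"):
    d=np.load(n+".npz");im=cv2.imread(f"pics/{n}.png")
    p=proj(np.r_[HUB,.13],d["K"],d["T"])[0];s=100 if n=="w4" else 75
    x0,y0=int(np.clip(p[0]-s,0,560-2*s)),int(np.clip(p[1]-s,0,420-2*s));print(n,p,x0,y0,400/(2*s))
    out.append(cv2.resize(im[y0:y0+2*s,x0:x0+2*s],(400,400),interpolation=cv2.INTER_CUBIC))
cv2.imwrite("pics/w45.png",np.hstack(out))
E
```

```text
24.2 [ 0.53449317 -0.00974927  0.24575898] [[0.496, 0.868, -0.003], [0.868, -0.496, 0.0], [-0.001, -0.002, -1.0]] [ 10.3  14.9 -15.1 105.2   4.4  60.6 -36.3] [-0.44805835 -0.27391575  0.05365646]
w4 [212.48102279 254.26469557] 112 154 2.0
w5 [254.90774474 151.17230164] 179 76 2.6666666666666665
```

View pics/w45.png

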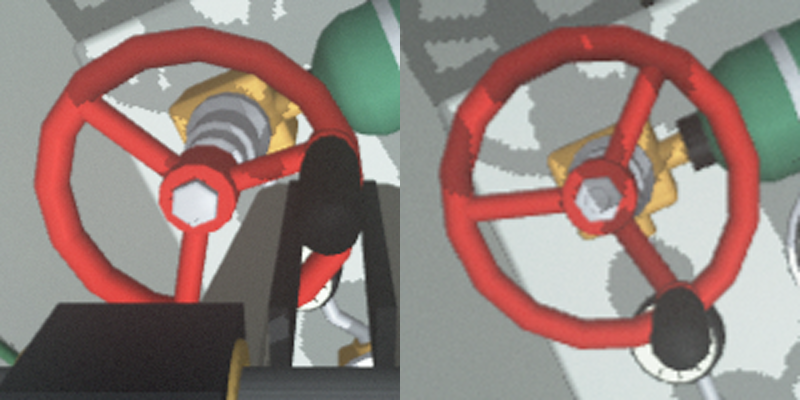

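Left (on the seat): spokes reach the rim at (85,105) and (187,300), and the crank sits on the right-hand spoke near (325,150). Right (now): spokes reach it at (255,75) and (70,208), and the crank spoke at about (285,290), all in half-image coordinates. Computing the wheel angles.

```bash
python3 - <<'E'
from h import *
def go(n,x0,y0,s,P):
    d=np.load(n+".npz")
    for l,p,z,off in P:
        q=ray((x0+(p[0]+.5)/s-.5,y0+(p[1]+.5)/s-.5),d["K"],d["T"],z);v=q[:2]-HUB
        print(n,l,np.round(q[:2],4),round(np.linalg.norm(v),4),"crank ang",round((np.degrees(np.arctan2(v[1],v[0]))+off)%360,1))
go("w4",112,154,2.,[("nut",(192,203),.136,0),("ul",(85,105),.124,240),("dn",(187,295),.124,120),("crbase",(328,145),.132,0)])
go("w5",179,76,2.66667,[("nut",(197,198),.137,0),("ur",(255,78),.124,240),("l",(72,208),.124,120),("cr",(283,283),.124,0),("crtop",(280,342),.184,0),("crbase",(283,300),.132,0)])
E
```

```text
w4 nut [0.5401 0.0473] 0.0027 crank ang 99.6
w4 ul [0.5236 0.0898] 0.0482 crank ang 350.6
w4 dn [0.5138 0.015 ] 0.04 crank ang 348.1
w4 crbase [0.5865 0.0419] 0.0461 crank ang 356.5
w5 nut [0.5401 0.0471] 0.0024 crank ang 99.3
w5 ur [0.5753 0.0705] 0.0433 crank ang 276.5
w5 l [0.4992 0.0648] 0.046 crank ang 274.1
w5 cr [0.5496 0.0057] 0.04 crank ang 283.2
w5 crtop [0.5457 0.0027] 0.0423 crank ang 277.0
w5 crbase [0.5474 0.0021] 0.0432 crank ang 279.2
```

```bash
sed -i 's/^HUB=.*/HUB=np.array([.5404,.0463])/' h.py; python3 - <<'E'
from h import *
rows((.5353,-.0099,.247,60),[crank(277,.247,60),crank(277,.148,60)],.04)
rows(crank(277,.148,60),[crank(277+15*k,.148,60) for k in range(1,20)],.005)
E
```

```text
[[0.0145, 0.004, 0.0, 0, 0.04], [0.0145, 0.004, 0.099, 0, 0.04]]
[[0.0084, 0.0086, 0.0, 0, 0.005], [0.0188, 0.0147, 0.0, 0, 0.005], [0.0303, 0.0179, 0.0, 0, 0.005], [0.0423, 0.018, 0.0, 0, 0.005], [0.054, 0.015, 0.0, 0, 0.005], [0.0644, 0.0091, 0.0, 0, 0.005], [0.073, 0.0006, 0.0, 0, 0.005], [0.0791, -0.0097, 0.0, 0, 0.005], [0.0823, -0.0213, 0.0, 0, 0.005], [0.0824, -0.0333, 0.0, 0, 0.005], [0.0794, -0.0449, 0.0, 0, 0.005], [0.0735, -0.0554, 0.0, 0, 0.005], [0.0651, -0.0639, 0.0, 0, 0.005], [0.0547, -0.07, 0.0, 0, 0.005], [0.0431, -0.0732, 0.0, 0, 0.005], [0.0311, -0.0733, 0.0, 0, 0.005], [0.0195, -0.0703, 0.0, 0, 0.005], [0.0091, -0.0644, 0.0, 0, 0.005], [0.0005, -0.056, 0.0, 0, 0.005]]
```

>>> arm_command(
  plan=[
    [0.0145,0.004,0,0,0.04],
    [0.0145,0.004,0.04,0,0.04],
    [0.0145,0.004,0.09,0,0.04],
    [0.0145,0.004,0.099,0,0.04],
    [0.0145,0.004,0.099,0,0.02],
    [0.0145,0.004,0.099,0,0.005],
    [0.0145,0.004,0.099,0,0.005],
    [0.0145,0.004,0.099,0,0.005],
  ],
  squeeze=30,
)

```text
clock: 25.25
position: [0.5469, 0.0006, 0.1496]
ee_rot: [[0.496, 0.868, 0.002], [0.868, -0.496, 0.0], [0.001, 0.002, -1.0]]
force: [-0.5, 0.5, 4.2]
width: 0.194
finger_force: 30.0
```

>>> arm_command(
  plan=[
    [0.0084,0.0086,0.0,0,0.005],
    [0.0188,0.0147,0.0,0,0.005],
    [0.0303,0.0179,0.0,0,0.005],
    [0.0423,0.018,0.0,0,0.005],
    [0.054,0.015,0.0,0,0.005],
    [0.0644,0.0091,0.0,0,0.005],
    [0.073,0.0006,0.0,0,0.005],
    [0.0791,-0.0097,0.0,0,0.005],
    [0.0823,-0.0213,0.0,0,0.005],
    [0.0824,-0.0333,0.0,0,0.005],
    [0.0794,-0.0449,0.0,0,0.005],
    [0.0735,-0.0554,0.0,0,0.005],
    [0.0651,-0.0639,0.0,0,0.005],
    [0.0547,-0.07,0.0,0,0.005],
    [0.0431,-0.0732,0.0,0,0.005],
    [0.0311,-0.0733,0.0,0,0.005],
    [0.0195,-0.0703,0.0,0,0.005],
    [0.0091,-0.0644,0.0,0,0.005],
    [0.0005,-0.056,0.0,0,0.005],
    [0.0005,-0.056,0.0,0,0.005],
  ],
)

```text
clock: 27.75
position: [0.4987, 0.0283, 0.1494]
ee_rot: [[0.497, 0.868, 0.002], [0.868, -0.497, 0.0], [0.001, 0.002, -1.0]]
force: [-1.6, -0.7, 9.2]
width: 0.195
finger_force: 30.0
```

```bash
python3 - <<'E'
from h import *
from rig import bot
v=bot.get_obs()["position"][:2]-HUB;print(np.linalg.norm(v),np.degrees(np.arctan2(v[1],v[0]))+360)
rows(crank(562,.148,60),[crank(min(562+14*k,714),.148,60) for k in range(1,12)],.005)
E
```

```text
0.04543274344223253 203.29470253977243
[[-0.0058, 0.0096, 0.0, 0, 0.005], [-0.0091, 0.0203, 0.0, 0, 0.005], [-0.0096, 0.0315, 0.0, 0, 0.005], [-0.0075, 0.0425, 0.0, 0, 0.005], [-0.0028, 0.0527, 0.0, 0, 0.005], [0.0043, 0.0614, 0.0, 0, 0.005], [0.0132, 0.0682, 0.0, 0, 0.005], [0.0236, 0.0725, 0.0, 0, 0.005], [0.0346, 0.0743, 0.0, 0, 0.005], [0.0458, 0.0733, 0.0, 0, 0.005], [0.055, 0.0703, 0.0, 0, 0.005]]
```

Tracking well, with r = 45.4 mm and a low side force. Now the last part, to -6°.

>>> arm_command(
  plan=[
    [-0.0058,0.0096,0.0,0,0.005],
    [-0.0091,0.0203,0.0,0,0.005],
    [-0.0096,0.0315,0.0,0,0.005],
    [-0.0075,0.0425,0.0,0,0.005],
    [-0.0028,0.0527,0.0,0,0.005],
    [0.0043,0.0614,0.0,0,0.005],
    [0.0132,0.0682,0.0,0,0.005],
    [0.0236,0.0725,0.0,0,0.005],
    [0.0346,0.0743,0.0,0,0.005],
    [0.0458,0.0733,0.0,0,0.005],
    [0.055,0.0703,0.0,0,0.005],
    [0.055,0.0703,0.0,0,0.005],
    [0.055,0.0703,0.0,0,0.005],
    [0.055,0.0703,0.0,0,0.005],
  ],
)

```text
clock: 29.5
position: [0.5873, 0.0422, 0.1495]
ee_rot: [[0.496, 0.868, 0.003], [0.868, -0.496, 0.001], [0.002, 0.002, -1.0]]
force: [1.0, 0.6, 6.9]
width: 0.192
finger_force: 30.0
```

```bash
python3 - <<'E'
from h import *; from rig import bot
o=bot.get_obs();v=o["position"][:2]-HUB;print(np.linalg.norm(v),np.degrees(np.arctan2(v[1],v[0])),o["force"],o["joint_vel"])
w=bot.get_image("wrist");np.savez("w6.npz",K=w["mtx"],T=w["cam_to_world"]);cv2.imwrite("pics/w6.png",w["color"][...,::-1])
out=[]
for n in("w4","w6"):
    d=np.load(n+".npz");im=cv2.imread(f"pics/{n}.png")
    p=proj(np.r_[HUB,.13],d["K"],d["T"])[0]
    x0,y0=int(np.clip(p[0]-80,0,400)),int(np.clip(p[1]-100,0,220));print(n,p,x0,y0,2.5)
    out.append(cv2.resize(im[y0:y0+200,x0:x0+160],(400,500),interpolation=cv2.INTER_CUBIC))
cv2.imwrite("pics/w46.png",np.hstack(out))
E
```

```text
0.047119020855839445 -4.949274525052141 [0.97308351 0.59292611 6.88510943] [-0.01764926 -0.07382872 -0.00298277  0.02134218 -0.13677637  0.01687577
  0.04673957]
w4 [211.0224644  252.37621964] 131 152 2.5
w6 [215.25965959 273.10904729] 135 173 2.5
```

View pics/w46.png

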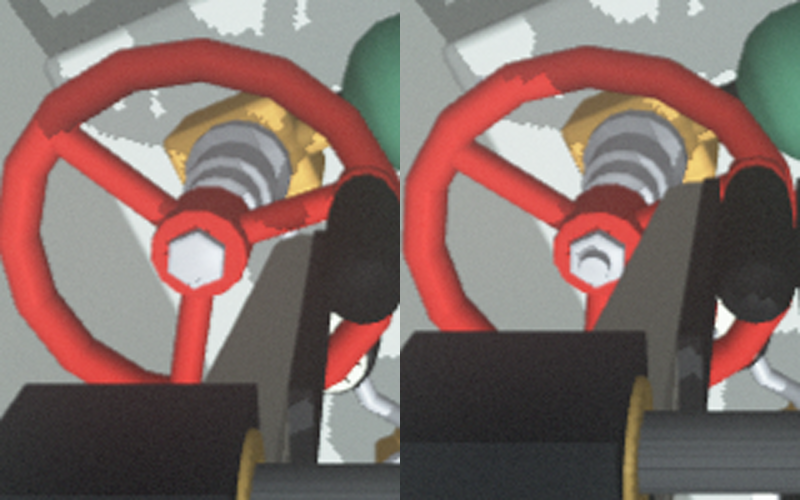

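Left (seat): the stem is flush with the nut and the spoke meets the rim at about (60,137). Right (now): the stem is raised and the same spoke is at about (62,157). Compare the angles.

```bash
python3 - <<'E'
from h import *
for n,o,ps in(("w4",(131,152),[(60,137),(165,212)]),("w6",(135,173),[(62,157),(160,215)])):
    d=np.load(n+".npz");q=[ray((o[0]+p[0]/2.5,o[1]+p[1]/2.5),d["K"],d["T"],.124)[:2] for p in ps]
    for v in(q[0]-HUB,q[0]-q[1]): print(n,np.degrees(np.arctan2(v[1],v[0]))+240-360)
E
```

```text
w4 -8.848763030658802
w4 -8.44685178979421
w6 -3.422063982123575
w6 -4.0022860795010615
```

The wheel is now about 5° beyond its seat-picture angle. Allowing about 2.6° of wind-up at the seat, that is two turns plus about 2°, well within tolerance. Handing in.

```bash
python3 -c "
from rig import bot
print(bot.sign_off())"
```

```text
the job is handed in; nothing more can be done
None
```

I handed the job in at about 29.5 s, but `sign_off()` returned no verdict: by my measurements the selector notch faces the blue mark (beetle in the right dome), the valve was closed finger-tight at about 12 N and reopened by two turns plus roughly 2°, the crank grip is still held at 30 N, and I never went near the bystanders, though I did not check them again at the end.

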